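Close the viewing box and hold its shutter half open

TASK

Get the plywood viewing box on the sorting table ready for a look at the find inside: gently lower its open lid until it is fully closed, and only then slide the sprung metal shutter on its deck, by its upright tab, to half of its travel so that the window under it is half uncovered. The shutter springs shut if it is let go, so finish with the gripper still holding it steady at half travel. Leave the other finds on the table where they are.

Things in the scene. Friction and masses are not known exactly. Their poses are not given: they have to be found in the camera images.
- viewbox: plywood box fixed to the table, 200 (x) x 300 (y), 90 high; origin under its centre, z up, x from its front towards the lid's hinge side, y towards the lidded chamber. The chamber (local y -42 to 150) has the hinged lid; the strip beside it (local y -150 to -45) is a fixed deck, top at 90, carrying the shutter
- lid (a joint): lid angle in rad: 0 closed flat, grows as it opens (starts 0.75 to 1.2). A plain plywood panel, no knob, 208 from hinge to free edge, 192 wide, 8 thick, 0.18 kg. Its stiff hinge (0.28 N m) lets it stay at any angle, so it must be pushed down all the way, e.g. with the fingertips on its outer (upper) face
- lid_hinge (a point): middle of the lid's hinge line, which runs along the box's y, at local (100, 54, 90.5); the lid's underside passes through it, so its outer face lies 8 from it
- lid_edge (a point): middle of the lid's free edge on its outer face, 208 along the lid from the hinge; x towards the hinge, z out of the outer face
- shutter (a joint): travel of the shutter in m: 0 closed (as it starts, window covered), 0.035 half, 0.070 fully open. Opens along the box's +x (towards the hinge side). A spring pulls it shut: 3 N when closed, 10 N at half, 17 N fully open. A dark steel plate 80 (x) x 60, 4 thick, its top 94.5 above the table
- shutter_tab (a point): centre of the upright tab on the shutter plate: 12 thick along the box's x, 34 wide along y, 42 high, top 136.5 above the table; when closed at box-local (-15, -95, 115.5). At half travel the tab stands between the two small dark pips on the guide rails (local x 20)
- window (a point): centre of the window in the deck under the shutter, 70 (x) x 50 (y), at box-local (-45, -95, 90); half uncovered at half travel. Two aluminium guide rails, 64 clear between them, tops at 100, run along local x beside the shutter; a stop bar (top at 104) lies at local x 83 to 95
- found_float: orange double-cone net float, 60 dia x 42 high, standing inside the chamber of the viewing box; origin under its centre
- jar: small green glass jar, 56 dia x 75 high, beside the chamber side of the box; origin under its centre
- net_ring: flat white plastic ring, 76 outer, 52 inner, 18 high, beside the shutter side of the box; origin under its centre
- cork_float: stubby cork float, 56 dia x 50 high, beyond the box's hinge side; origin under its centre
- bell_float: yellow bell-shaped float, 84 dia x 90 high; origin under its centre
- bucket: small yellow bucket, 110 dia x 100 high; origin under its centre
- bottle: amber glass bottle, 64 dia x 170 high; origin under its centre
- spool: dark wooden spool, 60 dia x 60 high; origin under its centre

How it is judged:
On the way, in this order (a step that is already met when the one before it is completed fails the run):
1. the lid is fully closed while the shutter is still shut (value of joint lid below 0.04 rad and value of joint shutter below 0.008 m), for 0.2 s.
2. the gripper holds the shutter at half travel (value of joint shutter between 0.029 and 0.041 m and velocity of joint shutter between -0.02 and 0.02 m/s and contact force between the fingers and shutter above 5 N and value of joint lid below 0.04 rad), for 0.5 s.
At the end, for the whole second after the job is handed in: the lid is closed (within 0.04 rad) and the gripper's fingers hold the shutter still at half travel (35 mm, plus or minus 6 mm) against its spring, through the last second (all of step 2); the arm keeps its last pose, push and grip.
It fails at once if the shutter is slid (over 10 mm) while the lid is not closed (value of joint shutter above 0.01 m and value of joint lid above 0.1 rad).
It fails at once if the lid is slammed (over 4 rad/s) (velocity of joint lid below -4 rad/s).
It fails at once if another find is moved by more than 40 mm (distance of any of found_float, jar, net_ring, cork_float, bell_float, bucket, bottle, spool from where it was at the start of the episode above 0.04 m).
It also fails if it takes over 51 s, if anything falls off the work surface, if the arm or the gripper's body presses on something with over 40 N, if the wrist force passes 120 N, or if a joint passes its speed limit or range.

ROBOT

A 7-joint arm with a two-finger parallel gripper is mounted at the origin on the work surface. World frame = base frame: x ahead of the robot, y to its left, z up, the work surface at z = 0. Lengths are in m, angles in rad, forces in N, time in s.
With the tool pointing down it reaches from about 0.425 to 0.875 m from the base axis. Payload 8.4 kg.
Tool frame: the origin (TCP) lies at the very end of the fingers, on their centre line; the grasp point (between the pads) lies 19 mm behind it; z points along the fingers, y is the line along which they close (so a half turn about z gives the same grasp; the last joint's range is limited). The gripper opens to 87 mm and grips with 3 to 60 N. Pads are 19 mm wide; open, the fingers measure 117 mm over their backs; the gripper's body (75 mm by 190 mm) begins 51 mm behind the grasp point.
Start: joints at [1.157, 0.333, 0.04, 1.465, -0.013, 1.343, -0.059], TCP at [0.201, -0.618, 0.223] pointing down, gripper open.
Joint ranges: [-2.58, 2.58], [-0.38, 2.09], [-1.3, 1.39], [0.25, 2.4], [-1.5, 4.64], [0.08, 2.09], [-2.65, 2.65]. Speed limits (rad/s): [2.22, 2.22, 2.79, 2.79, 3.14, 3.14, 3.14].

INTERFACE

Orientations are given as a unit quaternion [x, y, z, w].
In Python, from cell import state, snapshot, sign_off gives the robot as it stands. The module is installed in compiled form; this text tells all that it offers.
- The arm moves only by the shell command python3 -m crank 'ROWS' [FORCE]. ROWS is JSON, a list of rows, each a list of 7 numbers: the shift along the tool's x, y, z as a fraction of full scale, then the turn, a rotation vector about the tool's x, y, z as a fraction of full scale, then the gripper command: -1 is fully open, 1 is shut, values between are in proportion. A call has 1 to 12 rows; each row shifts and turns the commanded pose from where the row before left it, along the tool's axes as they then stand; what a row does not reach is not made up. Full scale, the value 1, is 0.3 m for a shift and 120 degrees for a turn. A row lasts 1/8 s, in which the tool goes at most 62.5 mm and 10.7 degrees, less where a joint would pass 70% of its speed; a pose out of reach is approached as far as the arm can. A call with a number of a shift or a turn outside -1 to 1 is refused whole. A call with a gripper value outside its range is refused whole. The fingers move at their own pace and stop on an object; FORCE is the grip in N (left out, the last holds). Time passes only in rows, so rows that do not move let the fingers close. It gives the time, the measured TCP pose, the force, the opening and the grip force at its end, in the units of the state.
- state(): the state, without advancing time (a new reading comes with each control period).
- snapshot(name): name is "scene" or "top"; returns a dict with "img" (420x560x3 uint8, blue, green, red), "K" (3x3 intrinsics, pixels), "R" (3x3) and "t" (3): a world point X has camera coordinates R X + t. Camera axes: x right, y down, z forward; pixel columns grow to the right and rows downward; lengths in m; the calibration is good to about 2 mm. A picture is of the moment at which its call begins. There is no depth.
- sign_off(): hands the job in; it is judged then, once.
The state is a dict: "clock": time; "q": joint angles; "joint_velocities": joint speeds; "tau": joint torques, N m; "tool_pos": TCP position; "eef_rot": TCP orientation; "contact_force": force on the tool from outside, world axes, zero at the start; "moment": the same for the moment, N m; "opening": opening from 0.0 (shut) to 1.0 (fully open); "finger_force": force on a finger pad.
Only numpy, scipy, OpenCV 4.12 (cv2) and the standard library are available. Lean on these libraries where they do the work, as an engineer would, in place of code of your own. Each camera call takes 0.05 s, during which the arm holds its last target. There are 200 camera calls.

## Working session

There is one attempt and no reset: what is moved stays moved. The work goes in short steps, Python scripts to look and compute and a shell command to move; the robot and the scene stay as the last step left them, time stands still between calls to the robot, and variables do not carry over. Pictures are saved under pics/ and viewed, at most 10 in all, crops included, and the job is handed in when it is done.

```bash
mkdir -p pics; python3 - <<'E'
from cell import *
import cv2,numpy as np
for n in("scene","top"):
    s=snapshot(n);cv2.imwrite(f"pics/{n}0.png",s["img"]);print(n,s["K"].round(1).tolist(),s["R"].round(4).tolist(),s["t"].round(4).tolist())
print(state())
E
```

```text
scene [[386.9, 0.0, 271.3], [0.0, 386.9, 203.3], [0.0, 0.0, 1.0]] [[-0.63, 0.7765, -0.011], [0.6735, 0.5393, -0.5055], [-0.3866, -0.3259, -0.8628]] [0.3663, -0.3581, 1.2988]
top [[407.6, 0.0, 279.1], [0.0, 407.6, 204.9], [0.0, 0.0, 1.0]] [[-0.025, -0.9996, -0.0133], [-0.9873, 0.0268, -0.1568], [0.1571, 0.0092, -0.9875]] [0.017, 0.5898, 1.113]
{'clock': 0.1, 'q': array([ 1.15680691,  0.33378343,  0.03985853,  1.4661521 , -0.01343267,
        1.34331177, -0.05851102]), 'joint_velocities': array([ 0.00030228, -0.00193631,  0.00132178, -0.00275897,  0.00069725,
       -0.00026345, -0.00057086]), 'tau': array([ 3.72114242e-03, -6.57809329e+01,  1.33968819e+00, -4.04711044e+01,
       -5.98282157e-02,  4.08089301e-02, -2.12561650e-05]), 'tool_pos': array([ 0.20111837, -0.61766702,  0.22179977]), 'eef_rot': array([ 9.87640305e-01,  1.56735913e-01, -1.35583261e-04, -6.81231965e-04]), 'contact_force': array([-0.00113395, -0.41155181, -0.28629941]), 'moment': array([ 0.04071311, -0.00678663,  0.03255123]), 'finger_force': 0.0, 'opening': 0.9992562842997399}
```

View pics/scene0.png

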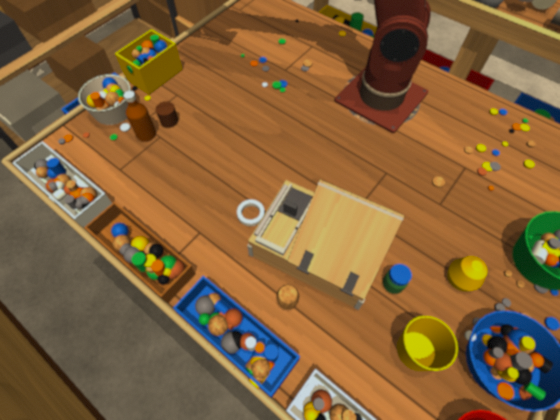

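View pics/top0.png

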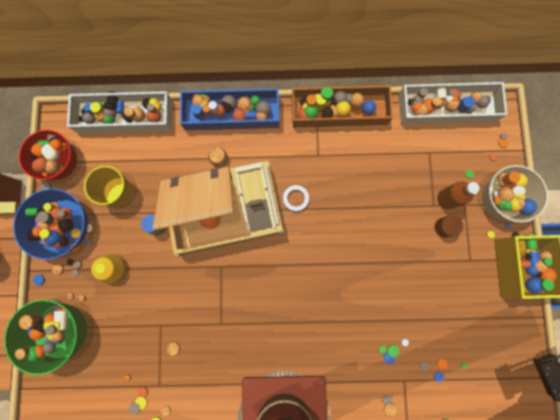

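The box sits around (225,210) in the top view. Its hinge side is away from the robot, the shutter deck is at (257,198), the ring at (296,198) and the cork at (217,156). I'll enlarge both views.

```bash
python3 - <<'E'
import cv2,numpy as np
a=cv2.imread("pics/top0.png")[140:265,140:310];b=cv2.imread("pics/scene0.png")[170:310,235:415]
a=cv2.resize(a,None,fx=4.6,fy=4.6,interpolation=cv2.INTER_CUBIC)
cv2.imwrite("pics/topc.png",a);cv2.imwrite("pics/scenec.png",cv2.resize(b,None,fx=4,fy=4,interpolation=cv2.INTER_CUBIC))
E
```

```text
(no output)
```

View pics/topc.png

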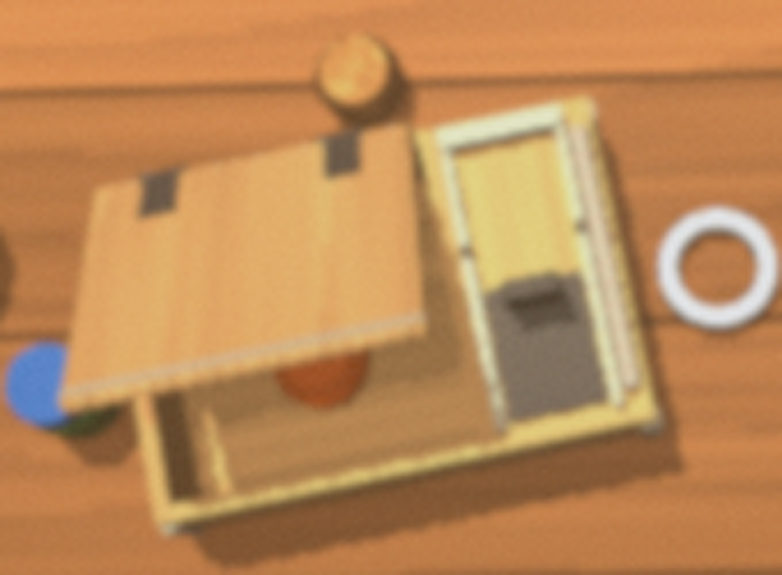

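View pics/scenec.png

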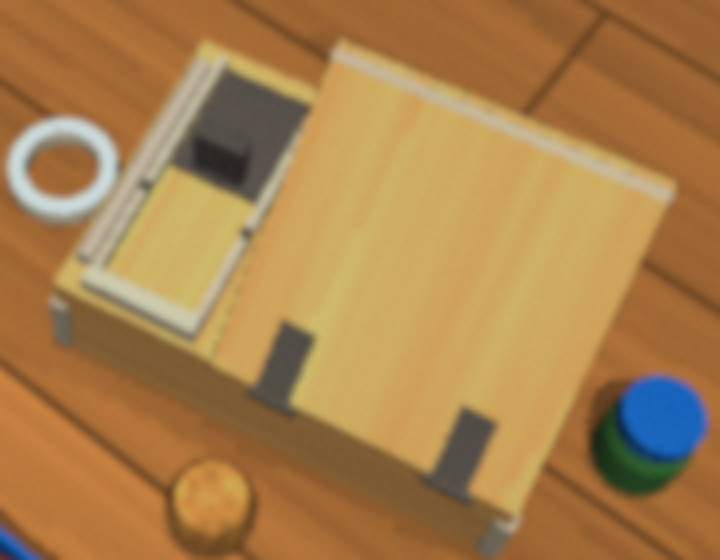

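Top crop: box corners at (593,98), (660,415) and (160,522), pips at (466,252) and (582,227). The lid's free edge runs from (65,395) to (425,322). Scene crop: free edge from (340,45) to (672,188). I'll triangulate from these.

```bash
cat > h.py <<'E'
import numpy as np
K={"scene":np.array([[386.9,0,271.3],[0,386.9,203.3],[0,0,1]]),"top":np.array([[407.6,0,279.1],[0,407.6,204.9],[0,0,1]])}
R={"scene":np.array([[-0.63,0.7765,-0.011],[0.6735,0.5393,-0.5055],[-0.3866,-0.3259,-0.8628]]),"top":np.array([[-0.025,-0.9996,-0.0133],[-0.9873,0.0268,-0.1568],[0.1571,0.0092,-0.9875]])}
t={"scene":np.array([0.3663,-0.3581,1.2988]),"top":np.array([0.017,0.5898,1.113])}
def ray(n,u,v):
    d=R[n].T@np.linalg.inv(K[n])@[u,v,1];return -R[n].T@t[n],d/np.linalg.norm(d)
def plane(n,u,v,z):
    c,d=ray(n,u,v);return c+d*(z-c[2])/d[2]
def tri(a,b):
    (c,d),(e,f)=ray("top",*a),ray("scene",*b);s=np.linalg.lstsq(np.c_[d,-f],e-c,rcond=None)[0];p,q=c+s[0]*d,e+s[1]*f;return (p+q)/2,np.linalg.norm(p-q)
E
python3 - <<'E'
from h import *
T=lambda x,y:(140+x/4.6,140+y/4.6)
S=lambda x,y:(235+x/4,170+y/4)
L=[];P=[]
for n,uv,l,z in [("top",T(593,98),(.1,-.15),.09),("top",T(660,415),(-.1,-.15),.09),("top",T(160,522),(-.1,.15),.09),("top",T(466,252),(.02,-.061),.101),("top",T(582,227),(.02,-.129),.101),("top",T(537,293),(-.015,-.095),.1365),("scene",S(55,285),(.1,-.15),.09),("scene",S(205,42),(-.1,-.15),.09)]:
    p=plane(n,*uv,z);L.append(l);P.append(p[:2]);
L=np.array(L);P=np.array(P)
A=L-L.mean(0);B=P-P.mean(0);z=((A[:,0]-1j*A[:,1])*(B[:,0]+1j*B[:,1])).sum();th=np.angle(z);c,s=np.cos(th),np.sin(th);M=np.array([[c,-s],[s,c]])
o=P.mean(0)-M@L.mean(0);print("box",o,th,np.degrees(th));print(((P-o)@M-L).round(4))
e=[]
for a,b in [((65,395),(672,188)),((425,322),(340,45))]:
    p,r=tri(T(*a),S(*b));e.append(p);print("edge",p,r,(p[:2]-o)@M)
m=np.mean(e,0);l=(m[:2]-o)@M;print(l,m[2],"angle",np.arctan2(m[2]-.0905,.1-l[0]),np.hypot(m[2]-.0905,.1-l[0]))
for n,l in dict(tab=(-.015,-.095),half=(.02,-.095),hinge=(.1,.054)).items():print(n,o+M@l)
from cell import state
from scipy.spatial.transform import Rotation as Q
print(Q.from_quat(state()["eef_rot"]).as_matrix().round(3))
E
```

```text
box [0.58194746 0.15836212] 0.18532728816359606 10.61847144037887
[[-0.0015 -0.0026]
 [ 0.0018 -0.0018]
 [ 0.0019 -0.0021]
 [-0.0005  0.0014]
 [-0.0003 -0.0009]
 [-0.0046 -0.002 ]
 [ 0.0013  0.0045]
 [ 0.0019  0.0036]]
edge [0.51649016 0.29668919 0.24092886] 0.003527502198873752 [-0.03884712  0.14802006]
edge [0.54944918 0.11209933 0.23876987] 0.0033436603575233465 [-0.04046654 -0.03948218]
[-0.03965683  0.05426894] 0.23984936104002433 angle 0.8189230420059201 0.20447313362631042
tab [0.5847098  0.06222488]
half [0.61911046 0.06867427]
hinge [0.67028457 0.22986425]
[[ 0.951  0.31  -0.   ]
 [ 0.31  -0.951  0.001]
 [-0.    -0.001 -1.   ]]
```

The box is at (0.582, 0.158) with yaw 10.6°, and the lid is at about 0.78 rad. The edge length checks out at 204 mm against 208. Next I raise the tool, turn it so tool y is along box x and tool x along box y, and close the fingers.

```bash
cat > st.py <<'E'
from cell import state
import numpy as np
from scipy.spatial.transform import Rotation as Q
s=state();o=np.array([.5819,.1584]);c,n=np.cos(.1853),np.sin(.1853);M=np.array([[c,-n],[n,c]])
r=Q.from_quat(s["eef_rot"]).as_matrix()
print("t",round(s["clock"],2),"local mm",((s["tool_pos"][:2]-o)@M*1e3).round(1),"z",round(s["tool_pos"][2]*1e3,1),"yaw err deg",round(np.degrees(np.arctan2(r[1,1],r[0,1])-.1853),2),"tilt",np.degrees([r[2,0],r[2,1]]).round(2),"F local",(s["contact_force"][:2]@M).round(1),s["contact_force"][2].round(1),"open",round(s["opening"],3),"ff",round(s["finger_force"],1))
E
python3 -m crank '[[0,0,-0.042,0,0,-0.0859,1],[0,0,-0.042,0,0,-0.0859,1],[0,0,-0.042,0,0,-0.0859,1],[0,0,-0.042,0,0,-0.0859,1],[0,0,-0.042,0,0,-0.0859,1],[0,0,-0.042,0,0,-0.0859,1],[0,0,-0.042,0,0,-0.0859,1],[0,0,-0.042,0,0,-0.0859,1],[0,0,0,0,0,0,1]]' 20; python3 st.py
```

```text
clock: 1.23
tool_pos: [0.2013, -0.6183, 0.3239]
eef_rot: [0.64, 0.768, -0.0, 0.0]
contact_force: [0.1, 0.1, -0.9]
opening: 0.067
finger_force: 0.0
t 1.23 local mm [-517.2 -693.3] z 323.9 yaw err deg -0.19 tilt [-0.05  0.02] F local [0.1 0.1] -0.9 open 0.067 ff 0.0
```

```bash
python3 -m crank '[[0.122,0.132,0,0,0,0,1],[0.122,0.132,0,0,0,0,1],[0.122,0.132,0,0,0,0,1],[0.122,0.132,0,0,0,0,1],[0.122,0.132,0,0,0,0,1],[0.122,0.132,0,0,0,0,1],[0.122,0.132,0,0,0,0,1],[0.122,0.132,0,0,0,0,1],[0,0,0,0,0,0,1]]'; python3 st.py
```

```text
clock: 2.35
tool_pos: [0.4617, -0.2677, 0.3227]
eef_rot: [0.638, 0.77, 0.001, -0.0]
contact_force: [-0.1, -0.8, -0.1]
opening: 0.003
finger_force: 0.0
t 2.35 local mm [-196.6 -396.7] z 322.7 yaw err deg 0.06 tilt [0.1  0.04] F local [-0.2 -0.7] -0.1 open 0.003 ff 0.0
```

```bash
python3 -m crank '[[0.169,0.065,0,0,0,0,1],[0.169,0.065,0,0,0,0,1],[0.169,0.065,0,0,0,0,1],[0.169,0.065,0,0,0,0,1],[0.169,0.065,0,0,0,0,1],[0.169,0.065,0,0,0,0,1],[0.169,0.065,0,0,0,0,1],[0.169,0.065,0,0,0,0,1],[0.169,0.065,0,0,0,0,1],[0,0,0.08,0,0,0,1],[0,0,0.08,0,0,0,1],[0,0,0,0,0,0,1]]'; python3 st.py
```

```text
clock: 3.85
tool_pos: [0.5482, 0.2066, 0.273]
eef_rot: [0.641, 0.768, -0.002, -0.001]
contact_force: [0.3, -0.4, 0.5]
opening: 0.008
finger_force: 0.0
t 3.85 local mm [-24.3  53.6] z 273.0 yaw err deg -0.34 tilt [-0.05 -0.24] F local [ 0.2 -0.4] 0.5 open 0.008 ff 0.0
```

```bash
python3 -m crank '[[0,0,0.04,0,0,0,1],[0,0,0.04,0,0,0,1],[0,0,0.04,0,0,0,1],[0,0,0.04,0,0,0,1],[0,0,0.04,0,0,0,1],[0,0,0.04,0,0,0,1],[0,0,0.04,0,0,0,1],[0,0,0.04,0,0,0,1],[0,0,0,0,0,0,1]]'; python3 st.py
```

```text
clock: 4.97
tool_pos: [0.5483, 0.2079, 0.1782]
eef_rot: [0.639, 0.769, -0.001, -0.001]
contact_force: [0.0, 0.1, -0.2]
opening: 0.004
finger_force: 0.0
t 4.97 local mm [-23.9  54.9] z 178.2 yaw err deg -0.12 tilt [-0.01 -0.1 ] F local [0.1 0.1] -0.2 open 0.004 ff 0.0
```

No force at 178 mm, though I expected contact near 220 mm, so I'll look.

```bash
python3 - <<'E'
from cell import *
import cv2,numpy as np
a=snapshot("top")["img"][130:270,130:310];b=snapshot("scene")["img"][150:310,225:415]
f=lambda i:cv2.resize(i,(400,320),interpolation=cv2.INTER_CUBIC)
cv2.imwrite("pics/c1.png",np.hstack([f(a),f(b)]))
E
```

```text
(no output)
```

View pics/c1.png

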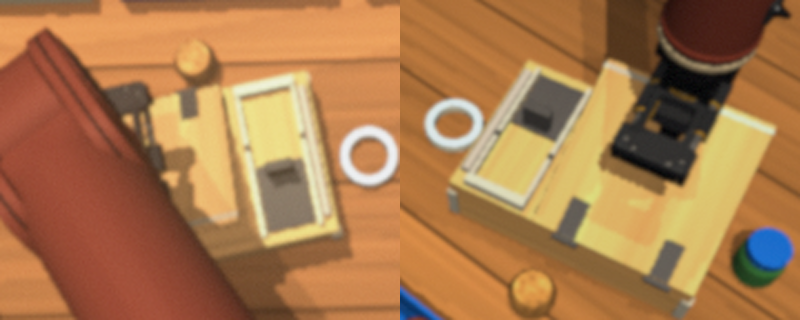

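The lid follows the fingertips: in the top half its edge corner is now at (235,215), lower than before. The low force is from the small hinge load. I'll keep lowering.

```bash
python3 -m crank '[[0,0,0.035,0,0,0,1],[0,0,0.035,0,0,0,1],[0,0,0.035,0,0,0,1],[0,0,0.035,0,0,0,1],[0,0,0.035,0,0,0,1],[0,0,0.035,0,0,0,1],[0,0,0,0,0,0,1]]'; python3 st.py
```

```text
clock: 5.95
tool_pos: [0.5483, 0.208, 0.1153]
eef_rot: [0.639, 0.769, -0.001, -0.0]
contact_force: [0.2, -0.9, -0.4]
opening: 0.006
finger_force: 0.0
t 5.95 local mm [-23.9  54.9] z 115.3 yaw err deg -0.11 tilt [-0.   -0.09] F local [ 0.  -0.9] -0.4 open 0.006 ff 0.0
```

```bash
python3 -m crank '[[0,0,0.015,0,0,0,1],[0,0,0.015,0,0,0,1],[0,0,0.015,0,0,0,1],[0,0,0.008,0,0,0,1],[0,0,0,0,0,0,1]]'; python3 st.py
```

```text
clock: 6.58
tool_pos: [0.5487, 0.2082, 0.1003]
eef_rot: [0.639, 0.769, -0.0, -0.0]
contact_force: [-0.1, 0.2, 0.0]
opening: 0.009
finger_force: 0.0
t 6.58 local mm [-23.4  55. ] z 100.3 yaw err deg -0.12 tilt [ 0.   -0.01] F local [-0.1  0.3] 0.0 open 0.009 ff 0.0
```

```bash
python3 -m crank '[[0,0,0.008,0,0,0,1],[0,0,0.008,0,0,0,1],[0,0,0.008,0,0,0,1],[0,0,0,0,0,0,1],[0,0,0,0,0,0,1]]'; python3 st.py
```

```text
clock: 7.2
tool_pos: [0.5491, 0.2084, 0.0984]
eef_rot: [0.64, 0.769, -0.0, 0.002]
contact_force: [-20.6, -10.9, 50.7]
opening: 0.006
finger_force: 25.3
t 7.2 local mm [-23.   55.2] z 98.4 yaw err deg -0.13 tilt [-0.16  0.1 ] F local [-22.3  -6.9] 50.7 open 0.006 ff 25.3
```

The lid is hard closed: z is 98.4 mm with 50 N of reaction. Next I lift, shift over the tab and part-open the fingers.

```bash
python3 -m crank '[[0,0,-0.05,0,0,0,1],[0,0,-0.15,0,0,0,1],[0,0,-0.15,0,0,0,1],[-0.1,0.005,0,0,0,0,0],[-0.1,0.005,0,0,0,0,0],[-0.1,0.005,0,0,0,0,0],[-0.1,0.005,0,0,0,0,0],[-0.1,0.005,0,0,0,0,0],[0,0,0,0,0,0,0],[0,0,0,0,0,0,0]]'; python3 st.py; python3 - <<'E'
from cell import *
import cv2,numpy as np
a=snapshot("top")["img"][130:270,130:310];b=snapshot("scene")["img"][150:310,225:415]
f=lambda i:cv2.resize(i,(400,320),interpolation=cv2.INTER_CUBIC)
cv2.imwrite("pics/c2.png",np.hstack([f(a),f(b)]))
E
```

```text
clock: 8.45
tool_pos: [0.5833, 0.0628, 0.1983]
eef_rot: [0.639, 0.769, 0.0, -0.0]
contact_force: [0.1, 1.1, 0.8]
opening: 0.496
finger_force: 0.0
t 8.45 local mm [-16.2 -94.2] z 198.3 yaw err deg -0.09 tilt [0.03 0.  ] F local [0.3 1. ] 0.8 open 0.496 ff 0.0
```

View pics/c2.png

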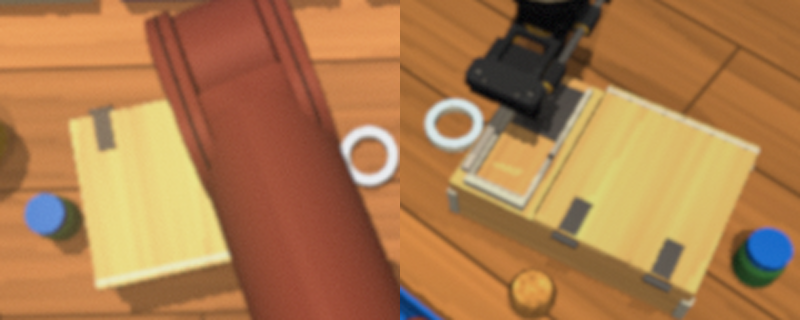

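The lid is flat: in the right half its free edge runs from (608,90) to (758,150), flush with the box. The fingers are over the tab, so I descend and grip.

```bash
python3 -m crank '[[0,0,0.06,0,0,0,0],[0,0,0.06,0,0,0,0],[0,0,0.06,0,0,0,0],[0,0,0.05,0,0,0,0],[0,0,0.04,0,0,0,0],[0,0,0.03,0,0,0,0],[0,0,0,0,0,0,0]]'; python3 st.py
```

```text
clock: 9.43
tool_pos: [0.5832, 0.0621, 0.1077]
eef_rot: [0.639, 0.769, -0.0, -0.0]
contact_force: [0.5, -0.8, -0.8]
opening: 0.497
finger_force: 0.0
t 9.43 local mm [-16.4 -94.9] z 107.7 yaw err deg -0.12 tilt [ 0.01 -0.05] F local [ 0.3 -0.8] -0.8 open 0.497 ff 0.0
```

```bash
python3 -m crank '[[0,0,0.01,0,0,0,1],[0,0,0,0,0,0,1],[0,0,0,0,0,0,1],[0,0,0,0,0,0,1],[0,0,0,0,0,0,1],[0,0,0,0,0,0,1]]' 45; python3 st.py
```

```text
clock: 10.18
tool_pos: [0.5849, 0.0623, 0.1057]
eef_rot: [0.639, 0.769, 0.001, 0.001]
contact_force: [6.4, 1.5, -3.6]
opening: 0.137
finger_force: 45.0
t 10.18 local mm [-14.7 -95. ] z 105.7 yaw err deg -0.12 tilt [0.01 0.18] F local [6.6 0.2] -3.6 open 0.137 ff 45.0
```

The grip is confirmed: the opening is 11.9 mm, matching the 12 mm tab, at local x −14.7. Next I slide to +20.3.

```bash
python3 -m crank '[[0,0.01,0,0,0,0,1],[0,0.018,0,0,0,0,1],[0,0.018,0,0,0,0,1],[0,0.018,0,0,0,0,1],[0,0.018,0,0,0,0,1],[0,0.018,0,0,0,0,1],[0,0.017,0,0,0,0,1],[0,0.008,0,0,0,0,1],[0,0,0,0,0,0,1],[0,0,0,0,0,0,1],[0,0,0,0,0,0,1]]'; python3 st.py
```

```text
clock: 11.55
tool_pos: [0.6191, 0.0688, 0.1054]
eef_rot: [0.639, 0.769, -0.001, -0.001]
contact_force: [-10.2, -1.1, 9.0]
opening: 0.134
finger_force: 45.0
t 11.55 local mm [ 20.  -94.9] z 105.4 yaw err deg -0.11 tilt [-0.03 -0.18] F local [-10.2   0.8] 9.0 open 0.134 ff 45.0
```

The travel is 34.7 mm and the −10.2 N reaction matches the spring at half. I'll hold and check once.

```bash
python3 -m crank '[[0,0,0,0,0,0,1],[0,0,0,0,0,0,1],[0,0,0,0,0,0,1],[0,0,0,0,0,0,1],[0,0,0,0,0,0,1],[0,0,0,0,0,0,1]]' >/dev/null; python3 st.py; python3 - <<'E'
from cell import *
import cv2
cv2.imwrite("pics/c3.png",cv2.resize(snapshot("scene")["img"][150:310,225:415],None,fx=3,fy=3))
E
```

```text
t 12.3 local mm [ 20.  -94.9] z 105.5 yaw err deg -0.11 tilt [-0.03 -0.18] F local [-9.9 -0.7] 8.8 open 0.138 ff 45.0
```

View pics/c3.png

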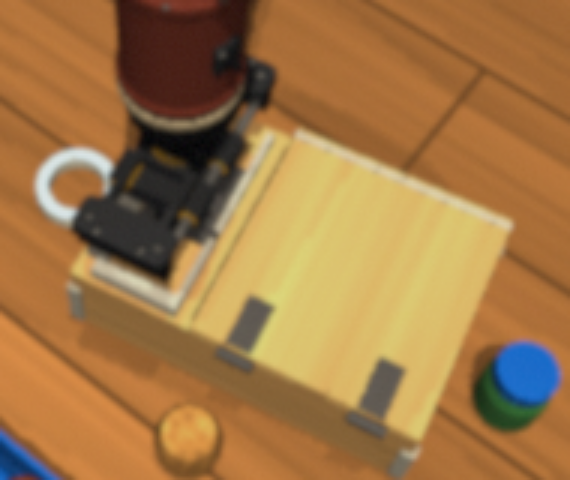

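The lid is flat, with its free edge running from (297,133) to (512,225). The gripper is holding the tab at the pip by (212,232), and the ring, cork and jar have not moved.

```bash
python3 -c "from cell import sign_off; print(sign_off())"
```

```text
the job is handed in; nothing more can be done
None
```

The lid is fully closed and the gripper is holding the shutter steady at about 34.7 mm, half of its travel; the ring, cork float and jar beside the box look unmoved, and the job is handed in with no verdict shown.

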